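Feel along the cooling bath's floating seal

TASK

Check the cooling bath's floating seal by touch: with the fingers closed and pointing down, touch the black seal ring beside the round steel pin and run the fingertips lightly along the middle of the ring, the shorter way round, to the place beside the square steel block. Press only lightly: the ring gives a little on its springs, but never push it to the bottom of its travel, never pull it up, and leave the loose things on and around the bath where they are. Finish there beside the block, still holding the ring lightly pressed with the fingertips when the program ends.

Things in the scene. Friction and masses are not known exactly. Their poses are not given: they have to be found in the camera images.
- bath: White round cooling bath fixed on the bench, 264 mm diameter, 70 mm high, with an open well in the middle (120 mm diameter, floor 30 mm above the bench). Origin: centre of its underside, z up, on the axis of the ring.
- seal (a joint): The floating seal: a flat black rubber-faced ring, concentric with the bath, 170 mm outer and 130 mm inner diameter (band 20 mm wide, its middle line at 75 mm radius), 8 mm thick, on springs; left alone its top is 94 mm above the bench and its underside 16 mm above the bath. The joint is how far the whole ring is pressed straight down, in m: 0 left alone, about 0.8 N per mm (5 mm takes 4 N), bottom stop at 0.014; negative when pulled up. It comes back up when released.
- start_pin: Upright round dark steel pin, 16 mm diameter and 40 mm high, standing on the bath's rim outside the ring, top 110 mm above the bench; it marks the start. Origin: at bench height on the bath's axis (not at the pin); the pin's centre is 115 mm from there along this body's x axis, z up.
- finish_block: Square-edged dark steel block, 22 mm (radially) x 44 mm and 30 mm high, standing on the bath's rim outside the ring, top 100 mm above the bench; it marks the finish, 123 to 152 degrees counter-clockwise (from above) from the pin. Origin: at bench height on the bath's axis (not at the block); the block's centre is 117 mm from there along this body's x axis, z up.
- seal_start (a point): Point on the middle line of the ring's unpressed top face, radially inward of the pin: where the stroke starts. Fixed; does not sink with the ring.
- seal_way1 (a point): Point on the ring's middle line, unpressed top face, 0.43 rad (32 mm of arc) on from seal_start towards the block the shorter way.
- seal_way2 (a point): As seal_way1, 0.86 rad on from seal_start.
- seal_way3 (a point): As seal_way1, 1.29 rad on from seal_start.
- seal_way4 (a point): Point on the ring's middle line, unpressed top face, 0.43 rad before seal_finish.
- seal_finish (a point): Point on the middle line of the ring's unpressed top face, radially inward of the block: where the stroke ends and the fingertips stay.
- vial: Loose clear vial with black cap, 26 mm diameter, 78 mm high, standing in the middle of the well (top 108 mm above the bench, 14 mm above the ring). Origin: centre of its underside. Leave alone.
- stopper: Loose cork stopper, 22 mm diameter, 22 mm high, standing on the bath's rim outside the ring, about 116 mm from the axis, beside the stretch to be felt. Origin: centre of its underside. Leave alone.
- weight: Loose brass weight with a small knob, 22 mm diameter, 29 mm high, on the bath's rim outside the ring, about 116 mm from the axis, away from the stretch. Origin: centre of its underside. Leave alone.
- amber_bottle: Loose amber bottle, 64 mm diameter, 130 mm high, on the bench beside the bath. Origin: centre of its underside. Leave alone.
- clear_bottle: Loose clear bottle, 56 mm diameter, 120 mm high, on the bench beside the bath. Origin: centre of its underside. Leave alone.
- beaker: Loose glass beaker, 70 mm diameter, 85 mm high, on the bench beside the bath. Origin: centre of its underside. Leave alone.
- screwdriver: Loose screwdriver, 170 mm long, lying on the bench beside the bath. Leave alone.

How it is judged:
By the outcome, as a careful person would: the job done as asked, in the order asked, and still so for the second after the job is handed in, while the arm keeps its last pose, push and grip.
It also fails if it takes over 48 s, if anything falls off the work surface, if the arm or the gripper's body presses on something with over 40 N, if the wrist force passes 120 N, or if a joint passes its speed limit or range.

ROBOT

A 7-joint arm with a two-finger parallel gripper is mounted at the origin on the work surface. World frame = base frame: x ahead of the robot, y to its left, z up, the work surface at z = 0. Lengths are in m, angles in rad, forces in N, time in s.
With the tool pointing down it reaches from about 0.425 to 0.875 m from the base axis. Payload 4.7 kg.
Tool frame: the origin (TCP) lies where the fingers leave the gripper's body, on its centre line; the fingertips stand 73 mm ahead of it and the grasp point (between the pads) lies 54 mm ahead of it; z points along the fingers, x is the direction in which the jaws open and shut, and the axes are right-handed (so a half turn about z gives the same grasp; the last joint's range is limited). The gripper opens to 85 mm and grips with 20 to 120 N. Pads are 22 mm wide; open, the fingers measure 114 mm over their backs; the gripper's body (76 mm by 85 mm) begins 54 mm behind the grasp point. The pads swing forward as they close: fully open they stand 13 mm farther back than shut.
Start: joints at [-1.12, 0.321, -0.07, 1.45, 0.023, 1.371, -0.057], TCP at [0.275, 0.589, 0.304] pointing down, gripper open.
Joint ranges: [-2.86, 2.86], [-0.3, 2.09], [-1.38, 1.24], [0.06, 2.45], [-1.56, 4.7], [0.09, 2.05], [-2.69, 2.69]. Speed limits (rad/s): [2.57, 2.57, 3.14, 3.14, 3.14, 3.14, 3.14].

INTERFACE

Orientations are given as a 3x3 rotation matrix whose columns are the frame's x, y, z axes.
In Python, from cell import * gives the robot as it stands.
- The arm moves only by the tool carry_out, never from a script. Its argument "commands" is a list that holds one entry, the list of rows, each a list of 7 numbers: the shift along the tool's x, y, z in m, then the turn, a rotation vector about the tool's x, y, z in degrees, then the finger opening in m, from 0 to 0.0854. A call has exactly 10 rows; each row is the pose to reach, as a shift and turn from the pose commanded when the call began, along the tool's axes at that moment; what a row does not reach only later rows make up. A row lasts 1/12 s, in which the tool goes at most 41.7 mm and 7.16 degrees, less where a joint would pass 70% of its speed; a pose out of reach is approached as far as the arm can. A call with a gripper value outside its range is refused whole. The fingers move at their own pace and stop on an object; the grip force is fixed at half the most. Time passes only in rows, so rows that repeat a pose let the fingers close, or fill a call up. It gives the time, the measured TCP pose, the force and the opening at its end, in the units of the state.
- read_state(): the state, without advancing time (a new reading comes with each control period).
- camera(name): name is "side" or "top"; returns (picture, depth): 420x560x3 uint8, red, green, blue; 420x560 float32, m along the optical axis (not along the pixel's ray), 0 where there is no reading.
- get_calibration(name): a dict with "fx", "fy", "cx", "cy" (pixels), "k1" (the pictures are not rectified: a ray, as slopes to the right and down, at radius r is drawn at 1 + k1 r^2 times it, then the intrinsics apply), "R" (3x3) and "t" (3): a world point X has camera coordinates R X + t. Camera axes: x right, y down, z forward; pixel columns grow to the right and rows downward; lengths in m; the calibration is good to about 2 mm. A picture is of the moment at which its call begins. get_calibration takes no time and is no camera call.
- job_done(): hands the job in, once; it reports no verdict.
The state is a dict: "time": time; "joints": joint angles; "qvel": joint speeds; "joint_efforts": joint torques, N m; "position": TCP position; "ee_rot": TCP orientation; "ft_force": force on the tool from outside, world axes, zero at the start; "wrist_torque": the same for the moment, N m; "finger_gap": opening from 0.0 (shut) to 1.0 (fully open).
Only numpy, scipy, OpenCV 4.12 (cv2) and the standard library are available. Lean on these libraries where they do the work, as an engineer would, in place of code of your own. Each camera call takes 0.05 s, during which the arm holds its last target. There are 200 camera calls.

## Working session

There is one attempt and no reset: what is moved stays moved. The work goes in short steps, Python scripts to look and compute and a tool call to move; the robot and the scene stay as the last step left them, time stands still between calls to the robot, and variables do not carry over. Pictures are saved under pics/ and viewed, about 8 in all and at most 12, crops included, and the job is handed in when it is done.

Besides the shell and the picture viewer there is one more tool, called after "Call:" by a JSON object that holds its "op" and its "data". carry_out: Moves the arm, as the interface text tells. Its arguments: {"type":"object","properties":{"commands":{"type":"array"}},"required":["commands"]}

```bash
mkdir -p pics; cat > h.py <<'E'
import numpy as np, cv2
from cell import *
def pts(name,d):
    c=get_calibration(name); K=np.array([[c['fx'],0,c['cx']],[0,c['fy'],c['cy']],[0,0,1.]])
    h,w=d.shape; u,v=np.meshgrid(np.arange(w),np.arange(h))
    # cv2 distortion k1 only
    n=cv2.undistortPoints(np.stack([u,v],-1).reshape(-1,1,2).astype(float),K,np.array([c['k1'],0,0,0,0.])).reshape(h,w,2)
    P=np.dstack([n*d[...,None],d])
    return (P-np.array(c['t']))@np.array(c['R'])
def proj(name,X):
    c=get_calibration(name); K=np.array([[c['fx'],0,c['cx']],[0,c['fy'],c['cy']],[0,0,1.]])
    return cv2.projectPoints(np.float64(X).reshape(-1,1,3),cv2.Rodrigues(np.array(c['R'],float))[0],np.array(c['t'],float),K,np.array([c['k1'],0,0,0,0.]))[0].reshape(-1,2)
E
python3 - <<'E'
from h import *
s=read_state(); print({k:np.round(v,3).tolist() for k,v in s.items()})
for n in('top','side'):
    p,d=camera(n); np.savez(n+'.npz',p=p,d=d); cv2.imwrite(f'pics/{n}0.png',p[...,::-1])
    P=pts(n,d); m=(d>0)
    r=m&(abs(P[...,2]-.094)<.004)&(p.max(-1)<70)
    print(n,r.sum(),np.median(P[r],0), get_calibration(n)['t'])
E
```

```text
{'time': 0.0, 'joints': [-1.12, 0.322, -0.07, 1.452, 0.023, 1.371, -0.057], 'qvel': [0.001, 0.001, 0.001, 0.002, 0.0, 0.0, 0.0], 'joint_efforts': [-0.0, -49.358, -0.382, -31.434, 0.013, 0.011, -0.0], 'position': [0.275, 0.589, 0.303], 'ee_rot': [[0.423, 0.906, -0.001], [0.906, -0.423, -0.002], [-0.002, 0.0, -1.0]], 'ft_force': [0.339, -0.234, 0.382], 'wrist_torque': [-0.03, -0.018, -0.038], 'finger_gap': 0.999}
top 711 [0.56978612 0.06384911 0.09362556] [0.00949741 0.59494667 1.33464959]
side 1339 [0.56165842 0.04538473 0.09451457] [-0.44526006  0.3229344   1.31730341]
```

View pics/top0.png

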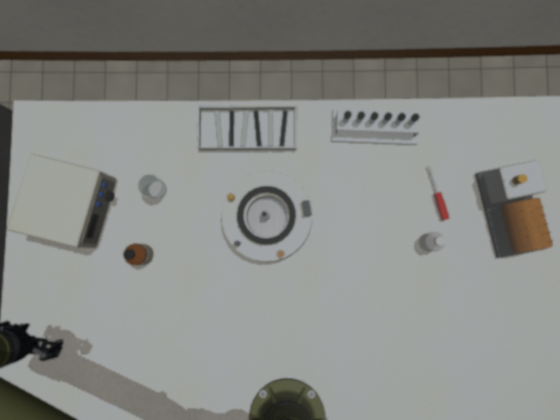

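View pics/side0.png

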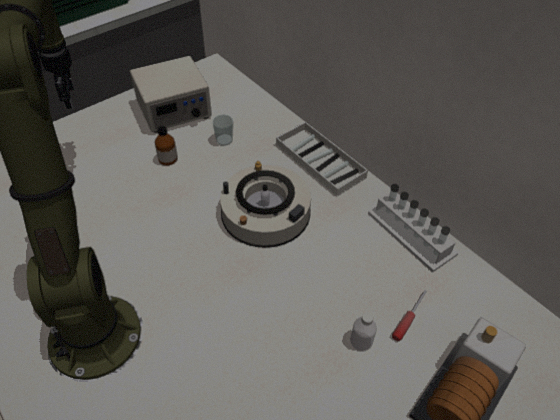

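The top view shows the ring centred near (266,215), the pin at (237,243), the block at (306,208), the cork at (280,254) beside the stretch, and brass at (231,197). The stroke runs counter-clockwise along the robot side. The side view agrees: pin (226,187), block (297,213), cork (243,219).

```bash
python3 - <<'E'
from h import *
from scipy.optimize import least_squares
from scipy.ndimage import label
c0=np.array([.566,.053])
for n in('top','side'):
    f=np.load(n+'.npz');p,d=f['p'],f['d'];P=pts(n,d);g=p.max(-1).astype(int)
    # intersect pixel rays with z=.094 for dark pixels -> ring mask fit
    q=pts(n,np.ones_like(d)); c=get_calibration(n); C=-np.array(c['R']).T@np.array(c['t'])
    D=q-C
    def plane(z): return (C+D*((z-C[2])/D[...,2])[...,None])[...,:2]
    X=plane(.094)
    # boundary fit by maximizing contrast: ring band mean vs adjacent
    def cost(cc):
        r=np.hypot(*(X-cc).transpose(2,0,1)); w=1/(1+np.exp(-(.010-abs(r-.075))/.0008))
        m=r<.105 
        m&=(r>.055)
        return -np.corrcoef(w[m],-np.minimum(g[m],130))[0,1]
    from scipy.optimize import minimize
    o=minimize(cost,c0,method='Nelder-Mead',options=dict(initial_simplex=[c0,c0+[.01,0],c0+[0,.01]],xatol=1e-5)); cc=o.x
    print(n,'centre',cc,o.fun)
    r=np.hypot(*(P[...,:2]-cc).transpose(2,0,1))
    rg=(abs(r-.075)<.006)&(d>0)&(g<70); print('ring z',np.percentile(P[rg][:,2],[10,50,90]))
    m=(d>0)&(r>.095)&(r<.135)&(P[...,2]>.08)&(P[...,2]<.14)
    L,k=label(m,np.ones((3,3)))
    for i in range(1,k+1):
        a=P[L==i]
        if len(a)>8:
            top=a[a[:,2]>a[:,2].max()-.012]; v=(top[:,:2].min(0)+top[:,:2].max(0))/2-cc
            vm=a[:,:2].mean(0)-cc
            print(len(a),p[L==i].mean(0).round(),'zmax',a[:,2].max().round(4),'R',np.hypot(*v).round(4),'ang',np.degrees(np.arctan2(v[1],v[0])).round(1),'mean ang',np.degrees(np.arctan2(vm[1],vm[0])).round(1))
    v=(r<.03)&(P[...,2]>.09)&(d>0); print('vial',P[v].mean(0))
a=np.concatenate([cv2.resize(cv2.imread(f'pics/{n}0.png')[y:y+120,x:x+120],(400,400),interpolation=2) for n,x,y in(('top',206,155),('side',205,145))],1)
cv2.imwrite('pics/crop.png',a)
E
```

```text
top centre [0.57813409 0.05900524] -0.9394852711978027
ring z [0.08978572 0.09329365 0.09666647]
44 [136. 119.  86.] zmax 0.1015 R 0.1159 ang 62.4 mean ang 62.9
125 [93. 96. 95.] zmax 0.1052 R 0.1162 ang -79.8 mean ang -80.3
29 [ 99. 101. 101.] zmax 0.1127 R 0.1152 ang 133.8 mean ang 134.3
44 [138. 119. 100.] zmax 0.098 R 0.1162 ang -159.6 mean ang -159.6
vial [0.58057631 0.06468832 0.10455763]
side centre [0.57837825 0.05462898] -0.8848172170158721
ring z [0.07829916 0.09458683 0.0982728 ]
49 [93. 75. 48.] zmax 0.1016 R 0.1155 ang 62.2 mean ang 62.3
57 [47. 47. 45.] zmax 0.1139 R 0.1142 ang 132.4 mean ang 133.6
170 [43. 42. 42.] zmax 0.1084 R 0.1152 ang -78.4 mean ang -80.3
53 [92. 70. 51.] zmax 0.0997 R 0.1132 ang -160.7 mean ang -159.4
vial [0.58284246 0.06026948 0.10321705]<stdin>:14: RuntimeWarning: overflow encountered in exp
```

View pics/crop.png

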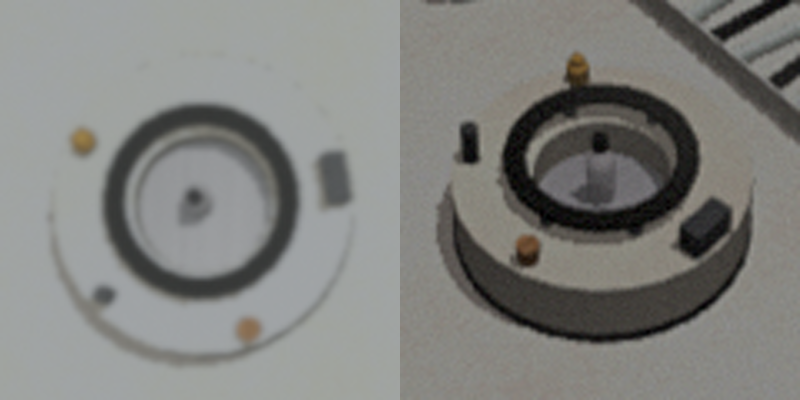

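Call:
{"op": "carry_out", "data": {"commands": [[[-0.02, 0.026, 0, 0, 0, 0, 0], [-0.045, 0.059, 0, 0, 0, 0, 0], [-0.07, 0.092, 0, 0, 0, 0, 0], [-0.095, 0.125, 0, 0, 0, 0, 0], [-0.12, 0.158, 0, 0, 0, 0, 0], [-0.145, 0.191, 0, 0, 0, 0, 0], [-0.17, 0.224, 0, 0, 0, 0, 0], [-0.195, 0.257, 0, 0, 0, 0, 0], [-0.215, 0.283, 0, 0, 0, 0, 0], [-0.23, 0.303, 0, 0, 0, 0, 0]]]}}

```text
time: 0.93
position: [0.4536, 0.2485, 0.3038]
ee_rot: [[0.427, 0.904, 0.0], [0.904, -0.427, -0.001], [-0.001, 0.001, -1.0]]
ft_force: [0.4, 0.6, -0.3]
finger_gap: 0.001
```

Call:
{"op": "carry_out", "data": {"commands": [[[-0.015, 0.02, 0.01, 0, 0, 0, 0], [-0.035, 0.046, 0.02, 0, 0, 0, 0], [-0.055, 0.073, 0.03, 0, 0, 0, 0], [-0.075, 0.098, 0.045, 0, 0, 0, 0], [-0.09, 0.118, 0.06, 0, 0, 0, 0], [-0.097, 0.127, 0.07, 0, 0, 0, 0], [-0.097, 0.127, 0.08, 0, 0, 0, 0], [-0.097, 0.127, 0.08, 0, 0, 0, 0], [-0.097, 0.127, 0.08, 0, 0, 0, 0], [-0.097, 0.127, 0.08, 0, 0, 0, 0]]]}}

```text
time: 1.77
position: [0.526, 0.1127, 0.2244]
ee_rot: [[0.421, 0.907, 0.0], [0.907, -0.421, 0.001], [0.001, 0.0, -1.0]]
ft_force: [0.1, 0.2, 0.0]
finger_gap: -0.002
```

```bash
python3 - <<'E'
from h import *
s=read_state(); print({k:np.round(s[k],4).tolist() for k in('time','joints','position','ee_rot','ft_force','finger_gap')})
tip=s['position']+np.array(s['ee_rot'])[:,2]*.073; print(tip)
ims=[]
for n in('top','side'):
    p,d=camera(n); np.savez(n+'1.npz',p=p,d=d); uv=proj(n,tip)[0]; print(n,uv)
    x,y=(uv-45).astype(int); ims.append(cv2.resize(p[y:y+90,x:x+90,::-1],(400,400),interpolation=2))
    q=tuple(((uv-[x,y]+.5)*400/90).astype(int)); cv2.drawMarker(ims[-1],q,(0,255,0),0,14,1)
cv2.imwrite('pics/c1.png',np.concatenate(ims,1))
E
```

```text
{'time': 1.7667, 'joints': [-0.5543, 0.1376, 0.3197, 1.8443, -0.0477, 1.1664, 0.9181], 'position': [0.526, 0.1127, 0.2244], 'ee_rot': [[0.4205, 0.9073, 0.0005], [0.9073, -0.4205, 0.0009], [0.001, 0.0001, -1.0]], 'ft_force': [0.1454, 0.2276, 0.0129], 'finger_gap': -0.0023}
[0.52606222 0.11272653 0.15142521]
top [244.52276482 232.2799329 ]
side [237.10982957 174.09398999]
```

View pics/c1.png

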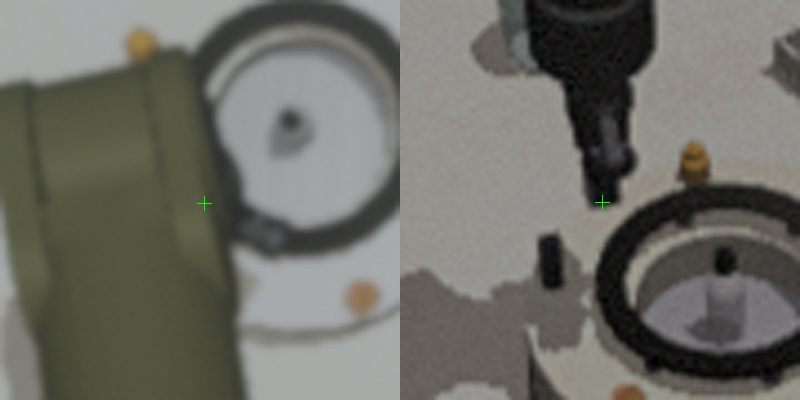

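The side crop shows the projected tip (602,202) right on the real fingertip, so the side calibration agrees well. In the top view the arm hides the tip. The side ring fit ignored the ring's visible side face, so I'm refitting with the 8 mm thickness.

```bash
python3 - <<'E' 2>/dev/null
from h import *
from scipy.optimize import minimize
from scipy.ndimage import gaussian_filter
for n in('top','side'):
  f=np.load(n+'.npz');p=f['p'];g=np.minimum(p.max(-1).astype(float),140)
  c=get_calibration(n);C=-np.array(c['R']).T@np.array(c['t']); print(n,'cam',C)
  uv=proj(n,[.578,.057,.09])[0]; x0,y0=(uv-60).astype(int); S=4
  crop=g[y0:y0+120,x0:x0+120]; 
  th=np.linspace(0,2*np.pi,120)
  def render(cc,z0):
    im=np.zeros((120*S,120*S),np.float32)
    def circ(r,z):
        q=proj(n,np.c_[cc[0]+r*np.cos(th),cc[1]+r*np.sin(th),0*th+z])-[x0,y0]
        m=np.zeros_like(im,np.uint8); cv2.fillPoly(m,[np.round(((q+.5)*S-.5)*256).astype(np.int32)],1,shift=8); return m
    m=np.zeros_like(im,np.uint8)
    for dz in np.linspace(0,.008,5): m|=circ(.085,z0-dz)&(1-circ(.065,z0-dz))
    return gaussian_filter(cv2.resize(m.astype(np.float32),(120,120),interpolation=cv2.INTER_AREA),.6)
  X=render([.578,.057],.094); big=cv2.dilate((X>.1).astype(np.uint8),np.ones((7,7)))>0
  def cost(v): return -np.corrcoef(render(v[:2],v[2] if len(v)>2 else .094)[big],-crop[big])[0,1]
  for v0 in([.578,.057],[.578,.057,.094]):
    v0=np.array(v0); o=minimize(cost,v0,method='Nelder-Mead',options=dict(initial_simplex=np.vstack([v0,v0+.006*np.eye(len(v0))]),xatol=2e-5)); print(o.x,o.fun)
E
```

```text
top cam [ 0.46086066 -0.02251221  1.38652152]
[0.57831697 0.05946343] -0.9243458173587596
[0.58065446 0.06088572 0.06786974] -0.9505634162628988
side cam [-0.04700608 -0.76358813  1.2052199 ]
[0.58003594 0.05717644] -0.890720119124824
```

Call:
{"op": "carry_out", "data": {"commands": [[[0, 0.001, 0.01, 0, 0, 0, 0], [0, 0.001, 0.02, 0, 0, 0, 0], [0, 0.001, 0.03, 0, 0, 0, 0], [0, 0.001, 0.038, 0, 0, 0, 0], [0, 0.001, 0.045, 0, 0, 0, 0], [0, 0.001, 0.05, 0, 0, 0, 0], [0, 0.001, 0.054, 0, 0, 0, 0], [0, 0.001, 0.054, 0, 0, 0, 0], [0, 0.001, 0.054, 0, 0, 0, 0], [0, 0.001, 0.054, 0, 0, 0, 0]]]}}

```text
time: 2.7
position: [0.5275, 0.1104, 0.1703]
ee_rot: [[0.423, 0.906, 0.001], [0.906, -0.423, 0.0], [0.001, 0.001, -1.0]]
ft_force: [0.4, 0.4, 0.4]
finger_gap: -0.0
```

```bash
python3 - <<'E'
from h import *
s=read_state(); print(s['position'],s['ft_force'])
tip=s['position']+np.array(s['ee_rot'])[:,2]*.073; print(tip)
p,d=camera('side'); uv=proj('side',tip)[0]; x,y=(uv-[40,30]).astype(int); a=cv2.resize(p[y:y+60,x:x+80,::-1],(800,600),interpolation=2)
th=np.radians(np.arange(134,281,2)); 
for q in proj('side',np.c_[.579+.075*np.cos(th),.0583+.075*np.sin(th),0*th+.094]): cv2.circle(a,tuple(((q-[x,y]+.5)*10).astype(int)),2,(0,255,255),-1)
cv2.imwrite('pics/c2.png',a)
E
```

```text
[0.52753178 0.11039866 0.17032365] [0.42258039 0.38439886 0.43676058]
[0.52758886 0.11041833 0.09732368]
```

View pics/c2.png

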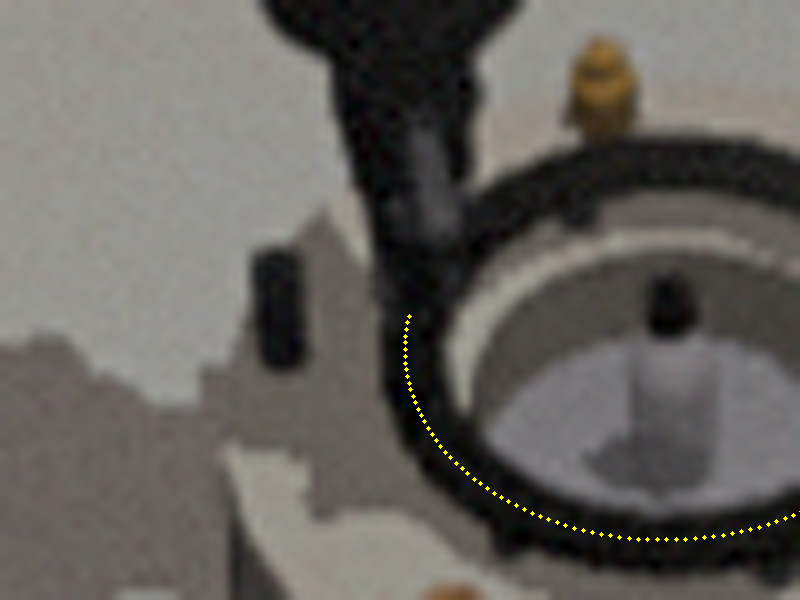

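The tip is just above the ring beside the pin (pin at (278,310)), and the planned arc follows the band, about 1 mm to the outside at the left. I'll shift the centre slightly towards the side fit and press.

Call:
{"op": "carry_out", "data": {"commands": [[[0.001, 0, 0, 0, 0, 0, 0], [0.001, 0, 0.001, 0, 0, 0, 0], [0.001, 0, 0.002, 0, 0, 0, 0], [0.001, 0, 0.003, 0, 0, 0, 0], [0.001, 0, 0.004, 0, 0, 0, 0], [0.001, 0, 0.005, 0, 0, 0, 0], [0.001, 0, 0.006, 0, 0, 0, 0], [0.001, 0, 0.007, 0, 0, 0, 0], [0.001, 0, 0.007, 0, 0, 0, 0], [0.001, 0, 0.007, 0, 0, 0, 0]]]}}

```text
time: 3.58
position: [0.5277, 0.1113, 0.1631]
ee_rot: [[0.423, 0.906, 0.0], [0.906, -0.423, 0.0], [0.0, 0.0, -1.0]]
ft_force: [-0.8, -0.5, 3.3]
finger_gap: -0.002
```

```bash
python3 - <<'E'
from h import *
R=np.array([[.423,.906],[.906,-.423]])
c=np.array([.5797,.0577]); p0=np.array([.5272,.1104])+R@[.001,0]
for i in range(5):
    a=np.radians(134+29.2*i+2.92*np.arange(1,11)); q=c+.075*np.c_[np.cos(a),np.sin(a)]
    d=np.round((q-p0)@R,3); print([[*x,0] for x in d.tolist()]); p0=p0+R@d[-1]
s=read_state(); print(s['position'],s['ft_force'])
for _ in range(4): camera('side'); s=read_state(); print(s['position'],s['ft_force'])
E
```

```text
[[-0.003, -0.001, 0], [-0.007, -0.003, 0], [-0.011, -0.003, 0], [-0.014, -0.004, 0], [-0.018, -0.005, 0], [-0.022, -0.005, 0], [-0.026, -0.005, 0], [-0.03, -0.005, 0], [-0.033, -0.005, 0], [-0.037, -0.004, 0]]
[[-0.004, 0.0, 0], [-0.008, 0.001, 0], [-0.011, 0.002, 0], [-0.015, 0.003, 0], [-0.019, 0.005, 0], [-0.022, 0.006, 0], [-0.026, 0.008, 0], [-0.029, 0.01, 0], [-0.032, 0.012, 0], [-0.035, 0.014, 0]]
[[-0.003, 0.003, 0], [-0.006, 0.005, 0], [-0.009, 0.008, 0], [-0.011, 0.011, 0], [-0.014, 0.014, 0], [-0.016, 0.017, 0], [-0.018, 0.02, 0], [-0.02, 0.023, 0], [-0.022, 0.027, 0], [-0.023, 0.03, 0]]
[[-0.002, 0.004, 0], [-0.003, 0.007, 0], [-0.004, 0.011, 0], [-0.005, 0.015, 0], [-0.006, 0.018, 0], [-0.006, 0.022, 0], [-0.006, 0.026, 0], [-0.007, 0.03, 0], [-0.006, 0.034, 0], [-0.006, 0.037, 0]]
[[0.0, 0.004, 0], [0.001, 0.008, 0], [0.002, 0.012, 0], [0.003, 0.015, 0], [0.004, 0.019, 0], [0.006, 0.023, 0], [0.007, 0.026, 0], [0.009, 0.029, 0], [0.011, 0.033, 0], [0.013, 0.036, 0]]
[0.52765976 0.11132187 0.1631053 ] [-0.83959739 -0.49631678  3.34565331]
[0.5276849  0.11129216 0.16315073] [-1.18097408  0.26012837  2.75197494]
[0.52766932 0.11128864 0.16311334] [-0.90245943 -0.59920952  2.24554396]
[0.52765377 0.11130582 0.16308034] [-0.82786602  0.20895961  2.97232507]
[0.52766888 0.11129224 0.16304893] [-1.50821051  0.98793284  1.97613702]
```

Contact force is about 3 N, so the ring is down about 3.5 mm. Stroking now.

Call:
{"op": "carry_out", "data": {"commands": [[[-0.003, -0.001, 0.001, 0, 0, 0, 0], [-0.007, -0.002, 0.001, 0, 0, 0, 0], [-0.011, -0.003, 0.001, 0, 0, 0, 0], [-0.014, -0.004, 0.001, 0, 0, 0, 0], [-0.018, -0.005, 0.001, 0, 0, 0, 0], [-0.022, -0.005, 0.001, 0, 0, 0, 0], [-0.026, -0.005, 0.001, 0, 0, 0, 0], [-0.03, -0.005, 0.001, 0, 0, 0, 0], [-0.033, -0.005, 0.001, 0, 0, 0, 0], [-0.037, -0.004, 0.001, 0, 0, 0, 0]]]}}

```text
time: 4.62
position: [0.508, 0.0795, 0.1619]
ee_rot: [[0.423, 0.906, -0.0], [0.906, -0.423, 0.0], [0.0, -0.001, -1.0]]
ft_force: [0.6, 3.3, 2.9]
finger_gap: -0.001
```

Call:
{"op": "carry_out", "data": {"commands": [[[-0.004, 0.0, 0, 0, 0, 0, 0], [-0.008, 0.001, 0, 0, 0, 0, 0], [-0.011, 0.002, 0, 0, 0, 0, 0], [-0.015, 0.003, 0, 0, 0, 0, 0], [-0.019, 0.005, 0, 0, 0, 0, 0], [-0.022, 0.006, 0, 0, 0, 0, 0], [-0.026, 0.008, 0, 0, 0, 0, 0], [-0.029, 0.01, 0, 0, 0, 0, 0], [-0.032, 0.012, 0, 0, 0, 0, 0], [-0.035, 0.014, 0, 0, 0, 0, 0]]]}}

```text
time: 5.45
position: [0.5061, 0.0414, 0.1618]
ee_rot: [[0.423, 0.906, -0.001], [0.906, -0.423, 0.0], [-0.0, -0.0, -1.0]]
ft_force: [-1.4, 3.5, 4.9]
finger_gap: -0.004
```

```bash
python3 - <<'E'
from h import *
s=read_state(); print(s['position'],s['ft_force'])
tip=s['position']+np.array(s['ee_rot'])[:,2]*.073; v=tip[:2]-[.5797,.0577]; print(tip,np.hypot(*v),np.degrees(np.arctan2(v[1],v[0])))
p,d=camera('side'); uv=proj('side',tip)[0]; x,y=(uv-[40,30]).astype(int); a=cv2.resize(p[y:y+60,x:x+80,::-1],(800,600),interpolation=2)
cv2.drawMarker(a,tuple(((uv-[x,y]+.5)*10).astype(int)),(0,255,0),0,20,1)
cv2.imwrite('pics/c3.png',a)
E
```

```text
[0.50610681 0.04142539 0.16181708] [-1.35159934  3.51487123  4.8710723 ]
[0.50607018 0.04142698 0.08881709] 0.07540663913414156 -167.53732871778345
```

View pics/c3.png

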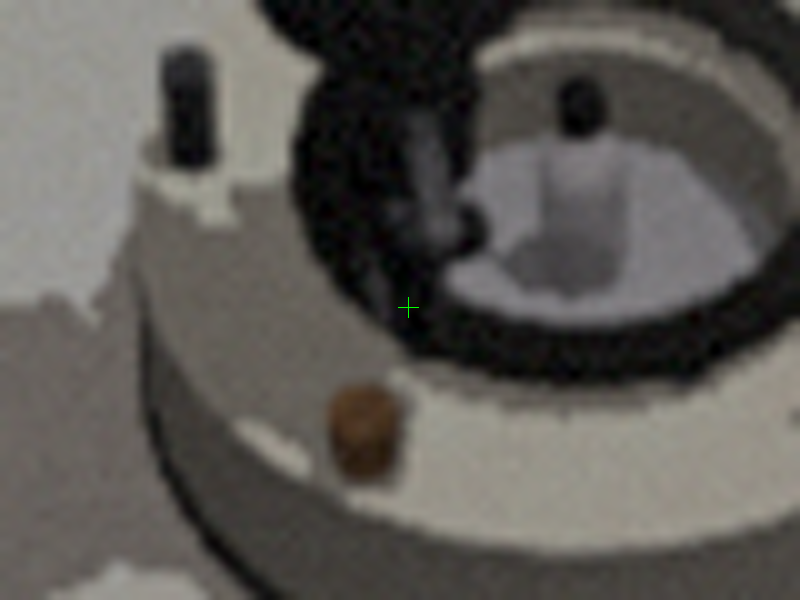

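The tip (408,307) is on the ring's middle, the force is about 4 N, and the cork (365,432) and vial are clear. Continuing.

Call:
{"op": "carry_out", "data": {"commands": [[[-0.003, 0.003, 0, 0, 0, 0, 0], [-0.006, 0.005, 0, 0, 0, 0, 0], [-0.009, 0.008, 0, 0, 0, 0, 0], [-0.011, 0.011, 0, 0, 0, 0, 0], [-0.014, 0.014, 0, 0, 0, 0, 0], [-0.016, 0.017, 0, 0, 0, 0, 0], [-0.018, 0.02, 0, 0, 0, 0, 0], [-0.02, 0.023, 0, 0, 0, 0, 0], [-0.022, 0.027, 0, 0, 0, 0, 0], [-0.023, 0.03, 0, 0, 0, 0, 0]]]}}

```text
time: 6.33
position: [0.5237, 0.0075, 0.1618]
ee_rot: [[0.423, 0.906, -0.001], [0.906, -0.423, -0.0], [-0.001, -0.0, -1.0]]
ft_force: [-2.2, 2.7, 3.4]
finger_gap: -0.005
```

Call:
{"op": "carry_out", "data": {"commands": [[[-0.002, 0.004, 0, 0, 0, 0, 0], [-0.003, 0.007, 0, 0, 0, 0, 0], [-0.004, 0.011, 0, 0, 0, 0, 0], [-0.005, 0.015, 0, 0, 0, 0, 0], [-0.006, 0.018, 0, 0, 0, 0, 0], [-0.006, 0.022, 0, 0, 0, 0, 0], [-0.006, 0.026, 0, 0, 0, 0, 0], [-0.007, 0.03, 0, 0, 0, 0, 0], [-0.006, 0.034, 0, 0, 0, 0, 0], [-0.006, 0.037, 0, 0, 0, 0, 0]]]}}

```text
time: 7.17
position: [0.5551, -0.0132, 0.1619]
ee_rot: [[0.423, 0.906, -0.0], [0.906, -0.423, -0.0], [-0.0, 0.0, -1.0]]
ft_force: [-3.8, 0.9, 4.3]
finger_gap: -0.0
```

Call:
{"op": "carry_out", "data": {"commands": [[[0, 0.004, 0, 0, 0, 0, 0], [0.001, 0.008, 0, 0, 0, 0, 0], [0.002, 0.012, 0, 0, 0, 0, 0], [0.003, 0.015, 0, 0, 0, 0, 0], [0.004, 0.019, 0, 0, 0, 0, 0], [0.006, 0.023, 0, 0, 0, 0, 0], [0.007, 0.026, 0, 0, 0, 0, 0], [0.009, 0.029, 0, 0, 0, 0, 0], [0.011, 0.033, 0, 0, 0, 0, 0], [0.013, 0.036, 0, 0, 0, 0, 0]]]}}

```text
time: 8.0
position: [0.5933, -0.0165, 0.162]
ee_rot: [[0.423, 0.906, 0.0], [0.906, -0.423, -0.0], [-0.0, 0.0, -1.0]]
ft_force: [-3.2, -0.1, 3.1]
finger_gap: -0.0
```

Call:
{"op": "carry_out", "data": {"commands": [[[0, 0, 0, 0, 0, 0, 0], [0, 0, 0, 0, 0, 0, 0], [0, 0, 0, 0, 0, 0, 0], [0, 0, 0, 0, 0, 0, 0], [0, 0, 0, 0, 0, 0, 0], [0, 0, 0, 0, 0, 0, 0], [0, 0, 0, 0, 0, 0, 0], [0, 0, 0, 0, 0, 0, 0], [0, 0, 0, 0, 0, 0, 0], [0, 0, 0, 0, 0, 0, 0]]]}}

```text
time: 8.83
position: [0.5931, -0.0162, 0.1622]
ee_rot: [[0.423, 0.906, 0.001], [0.906, -0.423, 0.0], [0.001, 0.001, -1.0]]
ft_force: [3.0, -1.6, 3.7]
finger_gap: 0.001
```

```bash
python3 - <<'E'
from h import *
s=read_state(); print(s['position'],s['ft_force'])
tip=s['position']+np.array(s['ee_rot'])[:,2]*.073; v=tip[:2]-[.5797,.0577]; print(tip,np.hypot(*v),np.degrees(np.arctan2(v[1],v[0])))
p,d=camera('side'); uv=proj('side',tip)[0]; x,y=(uv-[48,36]).astype(int); a=cv2.resize(p[y:y+72,x:x+96,::-1],(800,600),interpolation=2)
cv2.drawMarker(a,tuple(((uv-[x,y]+.5)*800/96).astype(int)),(0,255,0),0,20,1)
cv2.imwrite('pics/c4.png',a)
for _ in range(4): camera('top'); print(read_state()['ft_force'])
# block from first depth with the refined centre
for n in('top','side'):
    f=np.load(n+'.npz');P=pts(n,f['d']);w=P[...,:2]-[.5797,.0577];r=np.hypot(w[...,0],w[...,1]);A=np.degrees(np.arctan2(w[...,1],w[...,0]))
    m=(r>.1)&(r<.135)&(P[...,2]>.09)&(P[...,2]<.115)&(abs(A+80)<25)&(f['p'].max(-1)<130); print(n,np.percentile(A[m],[2,50,98]),A[m].mean())
E
```

```text
[ 0.59314144 -0.01621157  0.16215251] [ 2.99391726 -1.62007433  3.67417525]
[ 0.59321426 -0.01620272  0.08915255] 0.0751282060782851 -79.63707797042869
[ 3.86661702 -0.02446429  4.11755777]
[2.89800034 0.25225555 3.82921143]
[ 3.65696364 -0.56030019  3.20658506]
[ 2.62342342 -0.68509656  4.39163098]
top [-91.15112105 -80.99392353 -70.21665711] -80.93347983302166
side [-90.2061358  -80.50660268 -68.86055399] -80.4325912010131
```

View pics/c4.png

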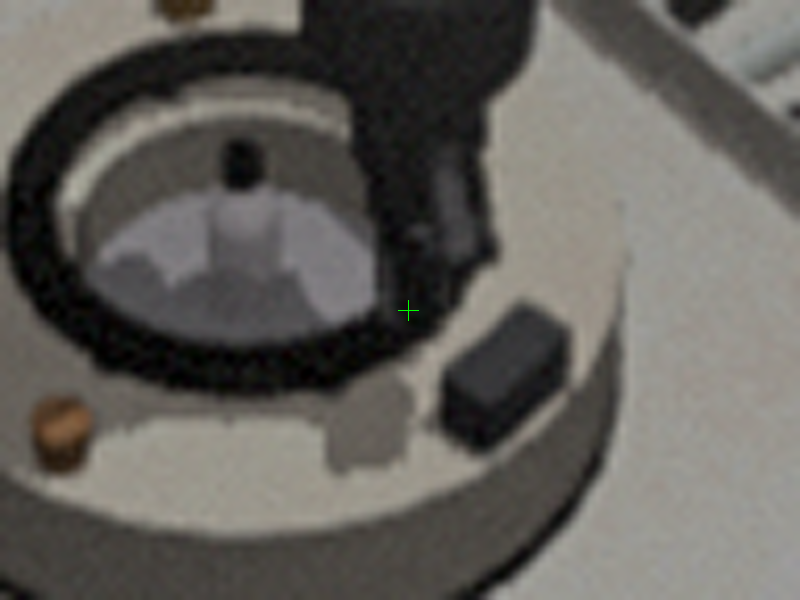

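The tip (408,310) is on the band beside the block (505,375), with a steady push of about 4 N. The cork, vial and brass weight are where they were. Handing in.

```bash
python3 -c "
from cell import *
job_done(); s=read_state(); print(s['time'],s['position'],s['ft_force'])"
```

```text
the job is handed in; nothing more can be done
the job is handed in; nothing more can be done
```

With the fingers closed, I touched the ring beside the pin and ran the fingertips 146° counter-clockwise along its middle, passing on the robot's side. They stopped beside the block, still pressing lightly, and I handed the job in at about 9 s of the 48 s allowed.

- **Position:** At the last check the tip was 75.1 mm from the ring's axis (the middle line is at 75 mm). It was within about 1° of the block's centre, or roughly 1 mm along the ring.
- **Pressure:** The upward force read 3.2–4.4 N at the end, which puts the ring about 5 mm down out of 14 mm. During the stroke, readings at the end of each move were 2.9–4.9 N.
- **Loose things:** The last side picture shows the cork, vial and brass weight standing as before. I did not check the bottles, beaker or screwdriver again, but the arm kept well clear of them.

**Disagreements:** The two cameras put the ring's centre about 2–3 mm apart. I went mostly with the side camera, because the fingertip appeared where that camera's calibration put it. There was also a sideways friction force of about 3 N at the end, which changed direction once the arm stopped. I could not read the state after handing in, so the last check is from just before.

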